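# Find the parts bin stamped underneath and push it to dispatch

### The arm

A 7-joint arm with a two-finger parallel gripper is mounted at the origin on the work surface. World frame = base frame: x ahead of the robot, y to its left, z up, the work surface at z = 0. Lengths are in m, angles in rad, forces in N, time in s.
With the tool pointing down it reaches from about 0.425 to 0.875 m from the base axis. Payload 9.9 kg.
Tool frame: the origin (TCP) lies on the centre line of the jaws, within the pads' length; the fingertips stand 22 mm ahead of it and the grasp point (between the pads) lies 3 mm ahead of it; z points along the fingers, y is the line along which they close (so a half turn about z gives the same grasp; the last joint's range is limited). The gripper opens to 85 mm and grips with 20 to 120 N. Pads are 22 mm wide; open, the fingers measure 114 mm over their backs; the gripper's body (76 mm by 85 mm) begins 54 mm behind the grasp point. The pads swing forward as they close: fully open they stand 13 mm farther back than shut.
Start: joints at [-1.391, 0.576, 0.025, 1.437, -0.015, 1.129, -0.057], TCP at [0.176, 0.652, 0.253] pointing down, gripper open.
Joint ranges: [-2.76, 2.76], [-0.34, 2.15], [-1.52, 1.57], [0.19, 2.46], [-1.09, 4.23], [0.17, 1.99], [-2.82, 2.82]. Speed limits (rad/s): [2.22, 2.22, 3.01, 3.01, 3.14, 3.14, 3.14].

### API

Orientations are given as a unit quaternion [w, x, y, z].
In Python, from workcell import manip gives the robot as it stands.
- The arm moves only by the tool send_rows, never from a script. Its argument "moves" is a list of rows, each a list of 5 numbers: the opening, from 0 (shut) to 1 (fully open), then the shift along the tool's x, y, z in mm, then the turn about the tool's z in rad. In form: [[claw, x, y, z, spin], ...]. A call has 1 to 10 rows; each row is the pose to reach, as a shift and turn from the pose commanded when the call began, along the tool's axes at that moment; what a row does not reach only later rows make up. A row lasts 1/12 s, in which the tool goes at most 41.7 mm and 7.16 degrees, less where a joint would pass 70% of its speed; a pose out of reach is approached as far as the arm can. A call with a gripper value outside its range is refused whole. The fingers move at their own pace and stop on an object; "newtons" is the grip in N (left out, the last holds). Time passes only in rows, so rows that repeat a pose let the fingers close. It gives the time, the measured TCP pose, the force, the opening and the grip force at its end, in the units of the state.
- manip.get_obs(): the state, without advancing time (a new reading comes with each control period).
- manip.camera(name): name is "scene" or "top" or "wrist"; returns the picture (420x560x3 uint8, red, green, blue); there is no depth.
- manip.camera_info(name): a dict with "intrinsics" (3x3 intrinsics, pixels), "rvec" (rotation vector, rad) and "tvec" (3), from world to camera coordinates, as OpenCV has them; the wrist camera has in their place "T_tool_cam" (4x4, takes a point from camera to tool coordinates, whose origin is the TCP and whose axes are the flange's). Camera axes: x right, y down, z forward; pixel columns grow to the right and rows downward; lengths in m; the calibration is good to about 2 mm. A picture is of the moment at which its call begins: read the wrist's pose just before it. camera_info takes no time and is no camera call.
- manip.job_done(): hands the job in; it is judged then, once.
The state is a dict: "time": time; "q": joint angles; "qvel": joint speeds; "tau": joint torques, N m; "ee_pos": TCP position; "tool_rot": TCP orientation; "ft_force": force on the tool from outside, world axes, zero at the start; "moment": the same for the moment, N m; "finger_gap": finger opening in m; "grip_force": force on a finger pad.
Only numpy, scipy, OpenCV 4.12 (cv2) and the standard library are available. Lean on these libraries where they do the work, as an engineer would, in place of code of your own. Each camera call takes 0.05 s, during which the arm holds its last target. There are 200 camera calls.

### The job

Two identical empty blue parts bins stand on the packing bench, and one of them has a round stamp on its underside. Working from the robot's left to its right, tip up each bin by its front lip, more than half way to standing on its back, to see underneath, and ease it down flat again without letting it drop; then push the stamped bin sideways into the dispatch lane, so that it stands between the two white tapes. Never lift a bin clear of the bench, leave the other bin in its place, and disturb nothing else.

Things in the scene. Friction and masses are not known exactly. Their poses are not given: they have to be found in the camera images.
- stamped_bin: empty blue plastic stacking bin with a white ink stamp (66 mm ring, 9 mm broad, round a 24 mm square) mid-underside; about 0.2 kg; trades places with its twin. Origin: centre of underside; z up; low hopper front with label faces its -x, towards the robot. Base 104 (x) by 105 mm (y); back wall upright at x +52, 76 high. Front wall leans out from x -52 at the foot to -72 at 44 mm up
- plain_bin: the other bin: same shape, size and axes, nothing on its underside
- stamped_bin_lip (a point): middle of the outer lower edge of the front lip, 84 mm in front of the origin, 44 mm up. Lip: straight level flange 105 wide (y), 4 thick, 12 mm out from the front wall: a fingertip tilted about 45 degrees gets under it. Raised by it, the bin turns about the foot of its back wall; past about 70 degrees it falls on to its back
- plain_bin_lip (a point): the same point of the other bin's lip
- stamped_bin_front_foot (a point): middle of the front edge of that bin's base, at its underside (52 mm in front of the origin)
- stamped_bin_back_foot (a point): middle of the back edge of that bin's base, at its underside (52 mm behind the origin): stays on the bench while the bin is tipped
- plain_bin_back_foot (a point): the same point of the other bin
- dispatch_lane: two flat white tapes stuck on the bench, each 25 mm wide and 400 mm long, side by side 170 mm apart (inner edges), running away from the robot to the roller conveyor off the bench's far edge, between the bins' places. Origin: the middle of the lane between them, on the bench; x along the tapes, y across the lane
- carton_mid: small taped carton, 60 (x) x 110 x 75 mm high, at the far end of the dispatch lane; origin under its centre; leave alone
- carton_left: carton, 100 x 90 x 90 mm high, beyond the left bin to the left; leave alone
- carton_right: carton, 120 x 100 x 70 mm high, beyond the right bin to the right; leave alone
- tape_roll: roll of packing tape lying flat at the near end of the lane, 76 mm across, 48 mm high; leave alone
- connector: black moulded connector housing in front of the left bin's place, 55 x 32 x 32 mm; leave alone
- scanner: grey and black hand scanner lying at the left, head 85 x 55 x 36 mm, handle 100 mm to +y; origin under its head; leave alone
- screw_jar: jar of screws at the right, 60 mm across, 85 mm high; leave alone
Things that resemble listed ones, but are neither listed nor needed, are in the scene too. What is shaped like the stamped_bin but pink is not meant. What is shaped like the plain_bin but orange is not meant.

How it is judged:
On the way, in this order (a step that is already met when the one before it is completed fails the run):
1. the left bin is tipped up by more than half a right angle while the right one stands flat (((world y of stamped_bin above 0 m and angle between stamped_bin's own z axis and vertical above 0.785 rad and angle between plain_bin's own z axis and vertical below 0.1 rad) or (world y of plain_bin above 0 m and angle between plain_bin's own z axis and vertical above 0.785 rad and angle between stamped_bin's own z axis and vertical below 0.1 rad))), for 0.3 s.
2. the left bin stands flat again and the right bin is tipped up by more than half a right angle (((world y of stamped_bin below 0 m and angle between stamped_bin's own z axis and vertical above 0.785 rad and angle between plain_bin's own z axis and vertical below 0.1 rad) or (world y of plain_bin below 0 m and angle between plain_bin's own z axis and vertical above 0.785 rad and angle between stamped_bin's own z axis and vertical below 0.1 rad))), for 0.3 s.
3. the stamped bin stands flat between the tapes (y of stamped_bin_front_foot in the frame of dispatch_lane between -0.045 and 0.045 m and y of stamped_bin_back_foot in the frame of dispatch_lane between -0.045 and 0.045 m and x of stamped_bin in the frame of dispatch_lane between -0.14 and 0.14 m and angle between stamped_bin's own z axis and vertical below 0.1 rad), for 0.2 s.
At the end, for the whole second after the job is handed in: the stamped bin stands flat and still in the dispatch lane, the front and back of its base centred in it within 45 mm, so that neither side passes the middle of a tape, and it is not near the lane's ends; the plain bin stands flat and still within 50 mm of where it began (y of stamped_bin_front_foot in the frame of dispatch_lane between -0.045 and 0.045 m and y of stamped_bin_back_foot in the frame of dispatch_lane between -0.045 and 0.045 m and x of stamped_bin in the frame of dispatch_lane between -0.14 and 0.14 m and angle between each of stamped_bin, plain_bin's own z axis and vertical below 0.06 rad and distance of plain_bin from where it was at the start of the episode below 0.05 m and linear speed of each of stamped_bin, plain_bin below 0.02 m/s); the robot touches nothing.
It fails at once if a bin was lifted clear of the bench: the foot of its back wall rose more than 15 mm (height (world z) of any of stamped_bin_back_foot, plain_bin_back_foot above 0.015 m).
It fails at once if a bin was dropped or knocked: it turned faster than 4 rad/s (angular speed of any of stamped_bin, plain_bin above 4 rad/s).
It fails at once if something else on the bench was moved by more than 20 mm (distance of any of carton_mid, carton_left, carton_right, tape_roll, connector, scanner, screw_jar from where it was at the start of the episode above 0.02 m).
It also fails if it takes over 72 s, if anything falls off the work surface, if the arm or the gripper's body presses on something with over 40 N, if the wrist force passes 120 N, or if a joint passes its speed limit or range.

## Working session

There is one attempt and no reset: what is moved stays moved. The work goes in short steps, Python scripts to look and compute and a tool call to move; the robot and the scene stay as the last step left them, time stands still between calls to the robot, and variables do not carry over. Pictures are saved under pics/ and viewed, at most 10 in all, crops included, and the job is handed in when it is done.

Besides the shell and the picture viewer there is one more tool, called as name(argument=value, ...) on one line, values as JSON. send_rows: Moves the arm, as the interface text tells. Its arguments: {"type":"object","properties":{"moves":{"type":"array","items":{"type":"array","items":{"type":"number"}}},"newtons":{"type":"number"}},"required":["moves"]}

```bash
mkdir -p pics; ls
cat > h.py <<'E'
from workcell import manip
import numpy as np, cv2
from scipy.spatial.transform import Rotation as R
def snap(n,f):
    im=manip.camera(n); cv2.imwrite('pics/'+f,im[:,:,::-1]); return im
def ray(n,uv,z=0.):
    c=manip.camera_info(n);K=np.array(c["intrinsics"]);Rm=cv2.Rodrigues(np.array(c["rvec"],float))[0];t=np.array(c["tvec"],float).ravel()
    o=-Rm.T@t; d=Rm.T@np.linalg.solve(K,[uv[0],uv[1],1.]); return o+d*(z-o[2])/d[2]
def proj(n,P):
    c=manip.camera_info(n); return cv2.projectPoints(np.array(P,float).reshape(-1,3),np.array(c["rvec"],float),np.array(c["tvec"],float),np.array(c["intrinsics"],float),None)[0].reshape(-1,2)
E
python3 - <<'E'
from h import *
a=snap('top','top0.png');b=snap('scene','scene0.png')
o=manip.get_obs();print(o)
for n in('top','scene'):
    c=manip.camera_info(n);print(c, -cv2.Rodrigues(np.array(c["rvec"],float))[0].T@np.array(c["tvec"]).ravel())
print(manip.camera_info('wrist'))
E
```

```text
pics
{'time': 0.1, 'q': array([-1.3907719 ,  0.57643846,  0.02483933,  1.4378073 , -0.0150138 ,
        1.12897837, -0.05650298]), 'qvel': array([ 0.00024277, -0.00072154, -0.00135752, -0.00312208, -0.00020087,
       -0.00149914,  0.0003684 ]), 'tau': array([ 5.64731556e-03, -7.67304325e+01,  2.25749686e+00, -2.86608499e+01,
        1.58152962e-02,  8.57204577e-03, -1.23077058e-05]), 'ee_pos': array([0.17591143, 0.65130419, 0.252541  ]), 'tool_rot': array([-6.70772287e-05,  1.31514797e-01,  9.91313943e-01, -7.20489438e-04]), 'ft_force': array([-0.20896064,  0.45154622,  0.27223617]), 'moment': array([-0.03891797, -0.00079123, -0.05977602]), 'grip_force': 0.0, 'finger_gap': 0.0852773449474618}
{'intrinsics': array([[498.48467466,   0.        , 273.8803277 ],
       [  0.        , 498.48467466, 212.57859856],
       [  0.        ,   0.        ,   1.        ]]), 'rvec': array([ 2.06256818, -2.15753073,  0.22239402]), 'tvec': array([0.00539804, 0.53290146, 1.27896616])} [ 0.25423276 -0.01247508  1.36197563]
{'intrinsics': array([[441.76760906,   0.        , 275.12382089],
       [  0.        , 441.76760906, 208.09025805],
       [  0.        ,   0.        ,   1.        ]]), 'rvec': array([ 0.87927926,  2.48832115, -1.10898595]), 'tvec': array([ 0.4234419 , -0.17854417,  1.72508945])} [1.2186663  0.8195099  1.01507173]
{'intrinsics': array([[290.05638832,   0.        , 279.17168373],
       [  0.        , 290.05638832, 217.17911868],
       [  0.        ,   0.        ,   1.        ]]), 'T_tool_cam': array([[ 7.30556265e-05, -9.50660359e-01, -3.10233584e-01,
         7.94212074e-02],
       [ 9.99998971e-01,  5.13919397e-04, -1.33933677e-03,
         4.24311529e-04],
       [ 1.43268943e-03, -3.10233167e-01,  9.50659418e-01,
        -1.20648254e-01],
       [ 0.00000000e+00,  0.00000000e+00,  0.00000000e+00,
         1.00000000e+00]])}
```

View pics/top0.png

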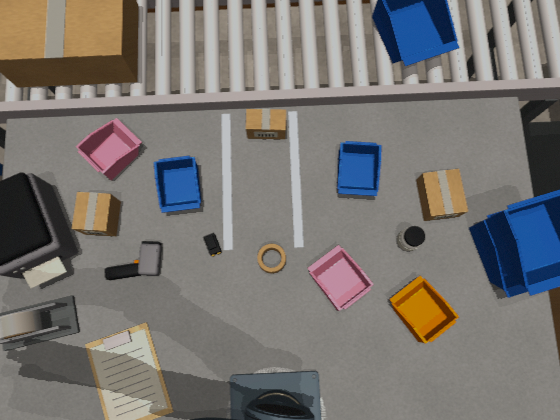

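View pics/scene0.png

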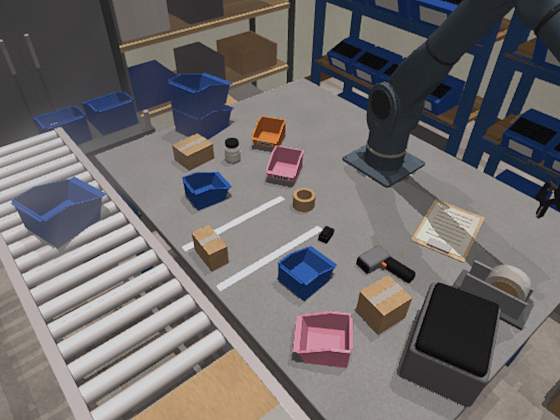

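Candidates in the top view:
- Blue bins on the bench: left (180,185) and right (359,168).
- Look-alikes: pink (110,147), pink (341,278), orange (423,309), blue on the conveyor (415,30), large blue (525,240).

I choose the two on either side of the taped lane, and will check them in a close crop.

Run:
```python
from h import *
a=cv2.imread('pics/top0.png')
l=cv2.resize(a[145:225,145:245],None,fx=7.8,fy=7.4,interpolation=cv2.INTER_CUBIC)
def crop(x0,y0): return cv2.resize(a[y0:y0+75,x0:x0+65],None,fx=6,fy=6,interpolation=cv2.INTER_CUBIC)
cv2.imwrite('pics/crop0.png',np.hstack([crop(148,147),crop(327,132)]))
for n,uv in dict(tLtop=(226.5,115),tLbot=(228,249),tRtop=(294,112),tRbot=(298.5,246),roll=(272,257),conn=(213,244),cmid=(266,124)).items(): print(n,ray('top',uv).round(3))
```

```text
tLtop [0.842 0.106 0.   ]
tLbot [0.448 0.112 0.   ]
tRtop [ 0.842 -0.091  0.   ]
tRbot [ 0.447 -0.082  0.   ]
roll [ 0.42  -0.008  0.   ]
conn [0.464 0.153 0.   ]
cmid [ 0.808 -0.008  0.   ]
```

View pics/crop0.png

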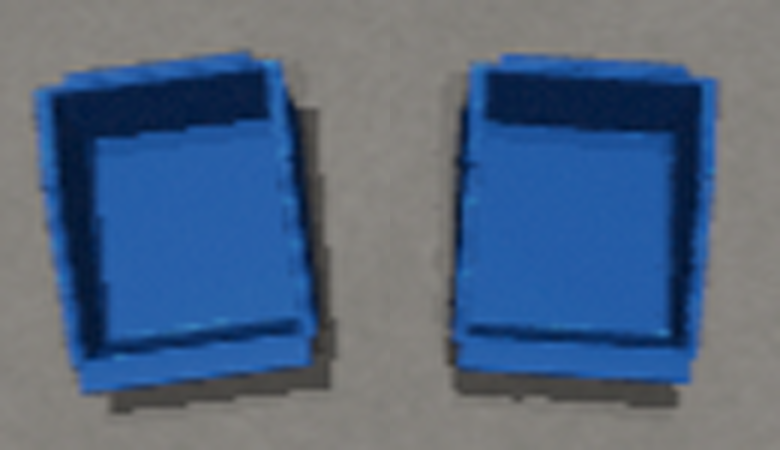

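send_rows(moves=[[0, 0, 0, -40, 0], [0, 0, 0, -80, 0], [0, 0, 0, -120, 0], [0, 0, 0, -160, 0], [0, 0, 0, -200, 0], [0, 0, 0, -200, 0.12], [0, 0, 0, -200, 0.24], [0, 0, 0, -200, 0.24]], newtons=20)

```text
time: 0.77
ee_pos: [0.1759, 0.6517, 0.4535]
tool_rot: [0.0, 0.252, 0.968, 0.0]
ft_force: [-0.5, -0.7, -0.5]
finger_gap: 0.0
grip_force: 0.0
```

The crop confirms both plain blue bins. The left bin's lip has corners at about (161.7,212.3) and (200,207.3). The right bin's lip has corners at (337.8,194) and (377,195.7). The moves offer no tilt, so I'll test whether it appears beyond the arm's reach, with clear space around.

Run:
```python
from h import *
for n,(a,b) in dict(L=((161.7,212.3),(200,207.3)),R=((337.8,194),(377,195.7))).items():
    A=ray('top',a,.048);B=ray('top',b,.048);m=(A+B)/2;d=A-B
    yaw=np.arctan2(-d[0],d[1]);print(n,A.round(3),B.round(3),np.linalg.norm(d),'yaw',yaw,'org',(m+.084*np.array([np.cos(yaw),np.sin(yaw),0])).round(3),'backfoot',(m+.136*np.array([np.cos(yaw),np.sin(yaw),0])).round(3))
```

```text
L [0.549 0.284 0.048] [0.558 0.18  0.048] 0.1039113031131752 yaw 0.08789126100805161 org [0.637 0.239 0.048] backfoot [0.689 0.244 0.048]
R [ 0.578 -0.194  0.048] [ 0.568 -0.3    0.048] 0.10622989175873558 yaw -0.09045082308733005 org [ 0.657 -0.255  0.048] backfoot [ 0.709 -0.259  0.048]
```

send_rows(moves=[[0, 10, 40, 0, 0], [0, 20, 80, 0, 0], [0, 30, 120, 0, 0], [0, 40, 160, 0, 0], [0, 50, 200, 0, 0], [0, 60, 240, 0, 0], [0, 70, 280, 0, 0], [0, 80, 320, 0, 0], [0, 90, 360, 0, 0], [0, 100, 400, 0, 0]])

```text
time: 1.6
ee_pos: [0.2298, 0.8239, 0.4106]
tool_rot: [0.004, 0.248, 0.969, 0.01]
ft_force: [8.1, -3.0, 2.1]
finger_gap: 0.0001
grip_force: 0.0
```

send_rows(moves=[[0, 10, 40, 0, 0], [0, 20, 80, 0, 0], [0, 30, 120, 0, 0], [0, 40, 160, 0, 0], [0, 50, 200, 0, 0], [0, 60, 240, 0, 0], [0, 70, 280, 0, 0]])

```text
time: 2.18
ee_pos: [0.226, 0.8259, 0.4044]
tool_rot: [-0.0, 0.249, 0.969, 0.007]
ft_force: [0.2, 1.1, -0.8]
finger_gap: 0.0001
grip_force: 0.0
```

Run:
```python
from h import *
o=manip.get_obs();print(o['q'].round(3),o['ee_pos'],o['tool_rot'])
```

```text
[-1.417  1.058  1.174  0.193 -1.086  1.988 -0.154] [0.22603021 0.82586817 0.40437508] [-5.62983417e-05  2.48880098e-01  9.68510709e-01  6.76019770e-03]
```

```bash
cat >> h.py <<'E'
def go(P,yaw=None):
    o=manip.get_obs();q=o['tool_rot'];M=R.from_quat([q[1],q[2],q[3],q[0]]).as_matrix()
    d=M.T@(np.array(P)-o['ee_pos'])*1000
    a=np.arctan2(M[1,1],M[0,1]); s=None if yaw is None else -((yaw-a+np.pi)%(2*np.pi)-np.pi)
    print('shift',d.round(1),'spin',s,'yang',round(a,3),'pos',o['ee_pos'].round(4),'q',o['q'].round(2),'F',o['ft_force'].round(1),'gap',o['finger_gap'],o['grip_force'],'t',o['time'])
E
python3 -c "
from h import *
go([.45,.40,.40],.088)"
```

```text
shift [-401.5 -265.2   -0.5] spin 0.9797142865497444 yang 1.068 pos [0.226  0.8259 0.4044] q [-1.42  1.06  1.17  0.19 -1.09  1.99 -0.15] F [ 0.2  1.1 -0.8] gap 0.00010141986951016574 0.0 t 2.1833
```

send_rows(moves=[[0, -34, -22, 0, 0.1], [0, -68, -44, 0, 0.2], [0, -102, -66, 0, 0.3], [0, -136, -88, 0, 0.4], [0, -170, -110, 0, 0.5], [0, -204, -132, 0, 0.6], [0.5, -238, -154, 0, 0.7], [0.5, -272, -176, 0, 0.8], [0.5, -306, -198, 0, 0.9], [0.5, -340, -220, 0, 0.98]])

```text
time: 3.02
ee_pos: [0.406, 0.4897, 0.4004]
tool_rot: [-0.003, 0.677, 0.736, 0.006]
ft_force: [0.4, 0.3, 0.3]
finger_gap: 0.0427
grip_force: 0.0
```

```bash
python3 -c "
from h import *
go([.5605,.2326,.16],.088)"
```

```text
shift [-272.   131.6  237.5] spin -0.005092618047048081 yang 0.083 pos [0.406  0.4897 0.4004] q [-1.55  0.81  1.5   1.32 -0.83  1.68 -0.13] F [0.4 0.3 0.3] gap 0.0426520409060145 0.0 t 3.0167
```

send_rows(moves=[[0.5, -30, 15, 10, 0], [0.5, -60, 30, 30, 0], [0.5, -90, 44, 55, 0], [0.5, -120, 58, 80, 0], [0.5, -150, 72, 105, 0], [0.5, -180, 87, 130, 0], [0.5, -210, 102, 155, 0], [0.5, -240, 116, 185, 0], [0.5, -272, 132, 215, 0], [0.5, -272, 132, 237, 0]])

```text
time: 3.85
ee_pos: [0.5642, 0.2294, 0.1608]
tool_rot: [-0.001, 0.678, 0.735, 0.006]
ft_force: [-1.1, -0.3, 0.5]
finger_gap: 0.0424
grip_force: 0.0
```

```bash
python3 -c "
from h import *
go([.5605,.2326,.06],.088)
snap('wrist','w1.png')"
```

```text
shift [  2.4  -4.2 100.8] spin -0.006446533396556653 yang 0.082 pos [0.5642 0.2294 0.1608] q [-1.08  0.93  1.24  1.77 -0.96  1.19  0.54] F [-1.1 -0.3  0.5] gap 0.04243610381667819 0.0 t 3.85
```

View pics/w1.png

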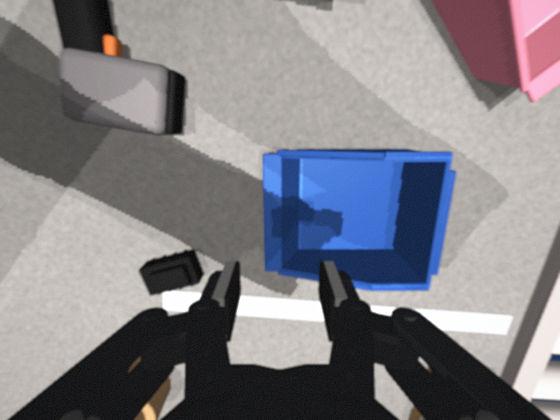

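The wrist view shows the left bin with its lip's outer edge running from (264,154) to (267,270). The fingertips are at (237,265) and (325,265). I'll check the lip position with the wrist calibration.

```bash
cat >> h.py <<'E'
def wray(uv,z):
    o=manip.get_obs();q=o['tool_rot'];M=R.from_quat([q[1],q[2],q[3],q[0]]).as_matrix()
    c=manip.camera_info('wrist');K=np.array(c['intrinsics']);T=np.array(c['T_tool_cam'])
    p=M@T[:3,3]+o['ee_pos'];d=M@T[:3,:3]@np.linalg.solve(K,[uv[0],uv[1],1.]);return p+d*(z-p[2])/d[2]
E
python3 -c "
from h import *
A=wray((264,154),.048);B=wray((267,270),.048);d=A-B;print(A,B,(A+B)/2,np.linalg.norm(d),np.arctan2(-d[0],d[1]))
"
```

```text
[0.54555543 0.28729226 0.048     ] [0.55480814 0.1877946  0.048     ] [0.55018178 0.23754343 0.048     ] 0.09992696111126244 0.09272750117410856
```

send_rows(moves=[[0.5, 6, -5, 35, 0], [0.5, 6, -5, 65, 0], [0.5, 6, -5, 85, 0], [0.5, 6, -5, 100, 0], [0.5, 6, -5, 103, 0], [0.4, 6, -5, 103, 0], [0.35, 6, -5, 103, 0], [0.3, 6, -5, 103, 0], [0.28, 6, -5, 103, 0], [0.26, 6, -5, 103, 0]], newtons=20)

```text
time: 4.73
ee_pos: [0.5581, 0.2416, 0.0592]
tool_rot: [-0.002, 0.676, 0.737, 0.007]
ft_force: [2.0, 0.5, 3.1]
finger_gap: 0.0224
grip_force: 1.4
```

send_rows(moves=[[0.25, 0, 0, 0, 0], [0.24, 0, 0, 0, 0], [0.23, 0, 0, 0, 0], [0.22, 0, 0, 0, 0], [0.21, 0, 0, 0, 0]])

```text
time: 5.15
ee_pos: [0.5578, 0.2415, 0.0588]
tool_rot: [-0.002, 0.676, 0.737, 0.007]
ft_force: [1.2, 0.3, 7.5]
finger_gap: 0.0191
grip_force: 18.9
```

```bash
python3 -c "
from h import *
go([.559,.2355,.058],.09)
snap('wrist','w2.png')"
```

```text
shift [-6.1  0.7  0.8] spin -0.003032865430054432 yang 0.087 pos [0.5578 0.2415 0.0588] q [-1.03  0.98  1.04  1.85 -1.06  0.98  0.59] F [1.2 0.3 7.5] gap 0.019137896868680365 18.926987767772516 t 5.15
```

View pics/w2.png

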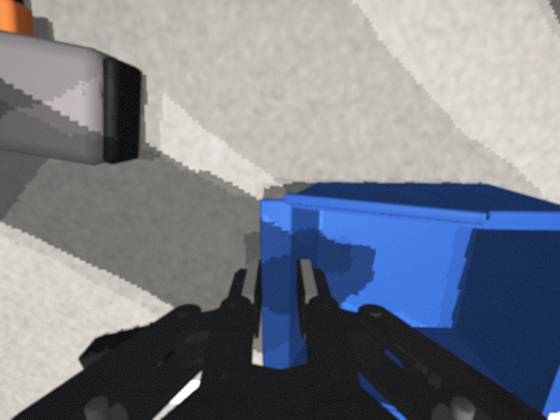

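Pinched at a gap of 19 mm with about 19 N. I'll lift along the arc to about 15° and check.

send_rows(moves=[[0.21, 0, 1, -3, 0], [0.21, 0, 2, -7, 0], [0.21, 0, 4, -10, 0], [0.21, 0, 5, -14, 0], [0.2, 0, 6, -17, 0], [0.2, 0, 8, -21, 0], [0.2, 0, 9, -24, 0], [0.2, 0, 11, -27, 0], [0.19, 0, 13, -31, 0], [0.19, 0, 15, -34, 0]])

```text
time: 6.03
ee_pos: [0.5722, 0.2423, 0.0926]
tool_rot: [-0.002, 0.676, 0.737, 0.006]
ft_force: [-1.6, 0.2, 0.3]
finger_gap: 0.0162
grip_force: 1.3
```

```bash
python3 -c "
from h import *
go([.559,.2355,.058],.09)
a=snap('wrist','w3.png');b=manip.camera('scene')[200:340,220:400];b=cv2.resize(b,None,fx=2.2,fy=2.2)[:,:,::-1]
a=cv2.resize(a,(400,300))[:,:,::-1]
cv2.imwrite('pics/m3.png',np.hstack([a,b[:300]]))"
```

```text
shift [ -6.  -13.9  34.5] spin -0.003054303832074723 yang 0.087 pos [0.5722 0.2423 0.0926] q [-1.03  0.96  1.08  1.79 -1.    1.05  0.53] F [-1.6  0.2  0.3] gap 0.016243871802207547 1.3036144613579381 t 6.0333
```

View pics/m3.png

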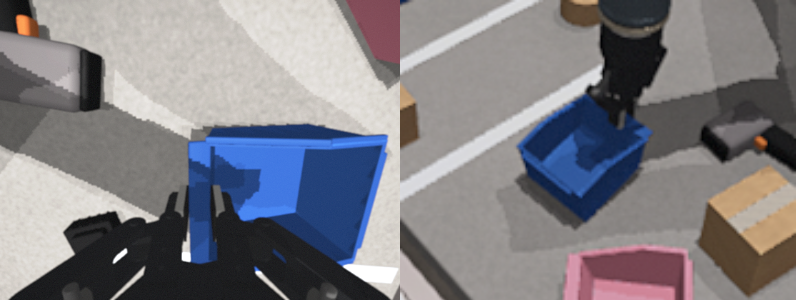

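The bin tips with the pinch. It's at about 15°, with the gap now 16 mm, the grip light and the back foot down. I'll continue.

send_rows(moves=[[0.185, 0, 3, -4, 0], [0.185, 0, 6, -8, 0], [0.18, 0, 8, -12, 0], [0.18, 0, 12, -16, 0], [0.175, 0, 15, -20, 0], [0.175, 0, 18, -23, 0], [0.17, 0, 22, -27, 0], [0.17, 0, 26, -30, 0], [0.17, 0, 30, -33, 0], [0.17, 0, 33, -36, 0]])

```text
time: 6.97
ee_pos: [0.6053, 0.2447, 0.1287]
tool_rot: [-0.002, 0.676, 0.737, 0.006]
ft_force: [0.2, -0.2, -1.8]
finger_gap: 0.015
grip_force: 5.2
```

```bash
cat >> h.py <<'E'
from scipy.optimize import minimize
V=np.array([[x,s*.0525,z] for s in(-1,1) for x,z in[(-.052,0),(.052,0),(.052,.076),(-.084,.044),(-.084,.048),(-.045,.076)]])
def mask(im):
    h=cv2.cvtColor(im,cv2.COLOR_RGB2HSV);return ((h[...,0]>103)&(h[...,0]<122)&(h[...,1]>150)&(h[...,2]>30)).astype(np.uint8)
def verts(p,V=V):  # foot x,y,z,theta,yaw
    x,y,z,th,w=p;c,s=np.cos(th),np.sin(th);v=V-[.052,0,0]
    a=np.c_[v[:,0]*c+v[:,2]*s,v[:,1],-v[:,0]*s+v[:,2]*c]
    return a@R.from_euler('z',w).as_matrix().T+[x,y,z]
def fit(p0,cams=('scene','top'),ims=None):
    ims=ims or {n:manip.camera(n) for n in cams}; ms={}
    for n in cams:
        m=mask(ims[n]);q=proj(n,verts(p0)).astype(int);r=np.zeros_like(m);a,b=q.min(0)-25,q.max(0)+25;r[a[1]:b[1],a[0]:b[0]]=1;m*=r
        m=cv2.morphologyEx(m,cv2.MORPH_CLOSE,np.ones((3,3)));h=max(cv2.findContours(m,0,2)[0],key=cv2.contourArea)
        k=np.zeros_like(m);cv2.fillConvexPoly(k,cv2.convexHull(h),1);ms[n]=cv2.resize(k,None,fx=3,fy=3,interpolation=0)
    def cost(p):
        t=0
        for n in cams:
            k=np.zeros_like(ms[n]);cv2.fillConvexPoly(k,cv2.convexHull((proj(n,verts(p))*3+1).round().astype(np.int32)),1)
            t+=1-(k&ms[n]).sum()/(k|ms[n]).sum()
        return t
    S=np.vstack([p0]+[np.array(p0)+np.eye(5)[i]*[.02,.02,.02,.3,.1][i] for i in range(5)])
    r=minimize(cost,p0,method='Nelder-Mead',options=dict(initial_simplex=S,maxiter=400));print('fit foot',r.x[:3].round(4),'deg',np.degrees(r.x[3]).round(1),'yaw',r.x[4].round(3),'cost',r.fun.round(3))
E
python3 -c "
from h import *
tops={'top':cv2.imread('pics/top0.png')[:,:,::-1].copy(),'scene':cv2.imread('pics/scene0.png')[:,:,::-1].copy()}
fit([.689,.244,0,0,.09],ims=tops);fit([.709,-.259,0,0,-.09],ims=tops)
fit([.689,.244,0,.6,.09])
fit([.689,.244,0.01,.4,.09],cams=('scene',))
"
```

```text
fit foot [0.6912 0.2463 0.0087] deg -2.8 yaw 0.1 cost 0.082
fit foot [ 0.7122 -0.2618  0.0065] deg -1.3 yaw -0.097 cost 0.121
fit foot [ 0.6941  0.2429 -0.0017] deg 31.0 yaw 0.095 cost 0.477
fit foot [0.6933 0.2462 0.0046] deg 34.5 yaw 0.084 cost 0.055
```

The fit gives a tip of about 34° with the foot on the bench. Continuing to 55°, then on toward 90° so the underside shows to the top camera.

send_rows(moves=[[0.17, 0, 4, -3, 0], [0.17, 0, 8, -6, 0], [0.17, 0, 12, -8, 0], [0.165, 0, 17, -11, 0], [0.165, 0, 21, -13, 0], [0.165, 0, 25, -15, 0], [0.165, 0, 30, -17, 0], [0.165, 0, 34, -19, 0], [0.165, 0, 39, -21, 0], [0.165, 0, 44, -22, 0]])

```text
time: 7.95
ee_pos: [0.649, 0.2483, 0.1509]
tool_rot: [-0.002, 0.676, 0.737, 0.006]
ft_force: [-0.7, 0.8, 0.2]
finger_gap: 0.014
grip_force: 0.2
```

```bash
python3 -c "
from h import *
go([.559,.2355,.058],.09)
fit([.69,.244,0.0,.9,.09],cams=('scene',))
"
```

```text
shift [ -6.  -91.3  92.3] spin -0.003022013833508641 yang 0.087 pos [0.649  0.2483 0.1509] q [-0.94  0.97  1.11  1.53 -0.92  1.22  0.41] F [-0.7  0.8  0.2] gap 0.013993731854386245 0.17638568999245763 t 7.95
fit foot [ 6.928e-01  2.442e-01 -2.000e-04] deg 52.4 yaw 0.135 cost 0.052
```

send_rows(moves=[[0.16, 0, 6, -2, 0], [0.155, 0, 11, -3, 0], [0.15, 0, 17, -4, 0], [0.14, 0, 23, -5, 0], [0.13, 0, 29, -6, 0], [0.125, 0, 35, -6, 0], [0.12, 0, 41, -6, 0], [0.115, 0, 47, -6, 0], [0.115, 0, 47, -6, 0]])

```text
time: 8.75
ee_pos: [0.6963, 0.2521, 0.1567]
tool_rot: [-0.002, 0.676, 0.737, 0.006]
ft_force: [0.1, 1.0, -1.0]
finger_gap: 0.0096
grip_force: 0.0
```

send_rows(moves=[[0.11, 0, 5, 0, 0], [0.105, 0, 10, 1, 0], [0.1, 0, 14, 2, 0], [0.1, 0, 19, 3, 0], [0.095, 0, 24, 4, 0], [0.09, 0, 29, 5, 0], [0.09, 0, 32, 6, 0], [0.09, 0, 35, 7, 0], [0.09, 0, 35, 7, 0]])

```text
time: 9.5
ee_pos: [0.7307, 0.2552, 0.1504]
tool_rot: [-0.002, 0.676, 0.737, 0.006]
ft_force: [-2.2, -0.2, 1.8]
finger_gap: 0.0081
grip_force: 1.4
```

```bash
python3 -c "
from h import *
go([.559,.2355,.058],.09)
t=snap('top','t5.png');s=snap('scene','s5.png')
fit([.69,.244,0.0,1.5,.09],cams=('scene',),ims={'scene':s})
c=cv2.resize(t[140:220,140:240],(480,384),interpolation=2);d=cv2.resize(s[200:340,220:400],(310,384))
cv2.imwrite('pics/m5.png',np.hstack([c,d])[:,:,::-1])"
```

```text
shift [  -5.8 -173.3   91.3] spin -0.0031261937999169653 yang 0.087 pos [0.7307 0.2552 0.1504] q [-0.82  1.05  1.09  1.27 -0.93  1.33  0.33] F [-2.2 -0.2  1.8] gap 0.008130020809584384 1.3851806448656134 t 9.5
fit foot [0.6867 0.2401 0.0013] deg 88.6 yaw 0.115 cost 0.108
```

View pics/m5.png

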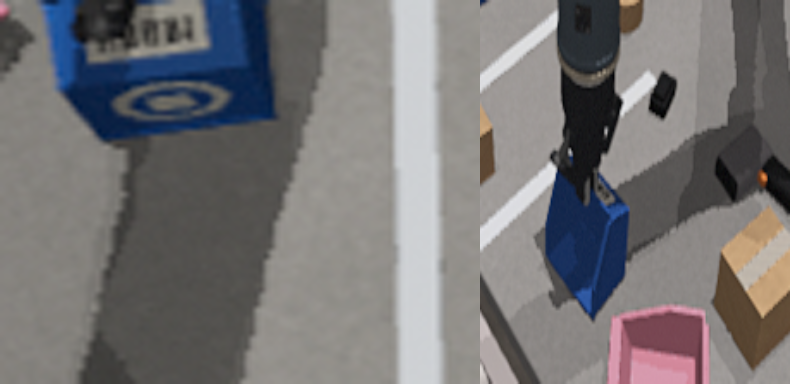

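The left bin shows the white ring and square at crop (172,102), so it is the stamped one. It stands at about 88°. I'll ease it back by the reverse path.

send_rows(moves=[[0.095, 0, -4, -1, 0], [0.1, 0, -8, -2, 0], [0.1, 0, -12, -3, 0], [0.105, 0, -17, -4, 0], [0.11, 0, -22, -5, 0], [0.115, 0, -27, -6, 0], [0.115, 0, -31, -7, 0], [0.12, 0, -35, -7, 0], [0.12, 0, -35, -7, 0]])

```text
time: 10.35
ee_pos: [0.6945, 0.2525, 0.1571]
tool_rot: [-0.003, 0.676, 0.737, 0.006]
ft_force: [0.6, -0.4, 0.3]
finger_gap: 0.0102
grip_force: 0.0
```

send_rows(moves=[[0.125, 0, -6, 0, 0], [0.13, 0, -12, 0, 0], [0.135, 0, -18, 0, 0], [0.14, 0, -24, 1, 0], [0.15, 0, -30, 2, 0], [0.155, 0, -36, 3, 0], [0.16, 0, -41, 4, 0], [0.165, 0, -47, 6, 0], [0.165, 0, -47, 6, 0]])

```text
time: 11.1
ee_pos: [0.6472, 0.2484, 0.1502]
tool_rot: [-0.003, 0.676, 0.737, 0.006]
ft_force: [0.9, -0.3, 0.1]
finger_gap: 0.0142
grip_force: 0.2
```

```bash
python3 -c "
from h import *
go([.649,.2483,.1509],.09)
fit([.69,.244,0.0,.9,.09],cams=('scene',))
"
```

```text
shift [-0.3  1.8 -0.7] spin -0.0030599658123562357 yang 0.087 pos [0.6472 0.2484 0.1502] q [-0.94  0.97  1.11  1.53 -0.92  1.22  0.42] F [ 0.9 -0.3  0.1] gap 0.014218070464346299 0.17676037503406405 t 11.1
fit foot [ 6.941e-01  2.445e-01 -5.000e-04] deg 50.6 yaw 0.113 cost 0.053
```

send_rows(moves=[[0.165, 0, -4, 1, 0], [0.165, 0, -8, 3, 0], [0.165, 0, -13, 5, 0], [0.165, 0, -17, 7, 0], [0.165, 0, -21, 9, 0], [0.17, 0, -26, 11, 0], [0.17, 0, -30, 13, 0], [0.17, 0, -34, 16, 0], [0.17, 0, -38, 19, 0], [0.17, 0, -42, 22, 0]])

```text
time: 11.98
ee_pos: [0.6061, 0.2448, 0.1283]
tool_rot: [-0.003, 0.676, 0.737, 0.006]
ft_force: [-1.9, -0.6, 4.4]
finger_gap: 0.0146
grip_force: 6.5
```

send_rows(moves=[[0.17, 0, -4, 3, 0], [0.17, 0, -8, 6, 0], [0.17, 0, -11, 9, 0], [0.175, 0, -15, 13, 0], [0.175, 0, -18, 16, 0], [0.18, 0, -21, 20, 0], [0.18, 0, -24, 24, 0], [0.185, 0, -27, 28, 0], [0.185, 0, -30, 32, 0], [0.19, 0, -33, 36, 0]])

```text
time: 12.82
ee_pos: [0.5739, 0.2425, 0.0916]
tool_rot: [-0.002, 0.676, 0.737, 0.006]
ft_force: [0.1, 0.5, 0.8]
finger_gap: 0.0163
grip_force: 2.2
```

```bash
python3 -c "
from h import *
go([.5578,.2415,.0588],.09)
fit([.69,.244,0.0,.3,.09],cams=('scene',))
"
```

```text
shift [  0.  -16.3  32.8] spin -0.00298730287502158 yang 0.087 pos [0.5739 0.2425 0.0916] q [-1.03  0.95  1.07  1.79 -0.99  1.04  0.53] F [0.1 0.5 0.8] gap 0.016290833737237675 2.2283403697656468 t 12.8167
fit foot [0.691  0.2443 0.0052] deg 5.3 yaw 0.139 cost 0.052
```

send_rows(moves=[[0.19, 0, -2, 3, 0], [0.19, 0, -4, 7, 0], [0.195, 0, -6, 10, 0], [0.195, 0, -7, 13, 0], [0.2, 0, -9, 17, 0], [0.205, 0, -11, 20, 0], [0.205, 0, -12, 23, 0], [0.21, 0, -13, 26, 0], [0.215, 0, -14, 29, 0], [0.22, 0, -15, 32, 0]])

```text
time: 13.7
ee_pos: [0.5599, 0.2416, 0.0603]
tool_rot: [-0.002, 0.676, 0.737, 0.007]
ft_force: [-1.7, -0.3, 9.4]
finger_gap: 0.0189
grip_force: 5.3
```

```bash
python3 -c "
from h import *
go([.5578,.2415,.0588],.09)
fit([.69,.244,0.0,.2,.09],cams=('scene',))
"
```

```text
shift [ 0.1 -2.1  1.5] spin -0.002970795302985607 yang 0.087 pos [0.5599 0.2416 0.0603] q [-1.02  0.96  1.01  1.84 -1.03  0.96  0.56] F [-1.7 -0.3  9.4] gap 0.01886830692508114 5.320270523952786 t 13.7
fit foot [0.6921 0.2462 0.0119] deg -6.7 yaw 0.125 cost 0.052
```

It's flat: the bench pushes up about 9 N. I'll open slowly and rise.

send_rows(moves=[[0.24, 0, 0, -1, 0], [0.27, 0, 0, -1, 0], [0.32, 0, 0, -1, 0], [0.4, 0, 0, -2, 0], [0.5, 0, 0, -10, 0], [0.5, 0, 0, -35, 0], [0.5, 0, 0, -70, 0], [0.5, 0, 0, -105, 0], [0.5, 0, 0, -135, 0]])

```text
time: 14.5
ee_pos: [0.5587, 0.2393, 0.1979]
tool_rot: [-0.002, 0.676, 0.737, 0.006]
ft_force: [0.4, 0.3, 0.6]
finger_gap: 0.0429
grip_force: 0.0
```

```bash
python3 -c "
from h import *
go([.577,-.246,.17],-.09)
fit([.69,.244,0.0,.1,.09])
"
```

```text
shift [-485.4  -23.7   22.3] spin 0.17612755709461947 yang 0.086 pos [0.5587 0.2393 0.1979] q [-1.09  0.82  1.17  1.73 -0.83  1.17  0.41] F [0.4 0.3 0.6] gap 0.04288053830443671 0.0 t 14.5
fit foot [0.6915 0.2464 0.0069] deg -2.3 yaw 0.122 cost 0.313
```

send_rows(moves=[[0.5, -40, -2, 0, 0.02], [0.5, -80, -4, 0, 0.04], [0.5, -120, -6, 0, 0.06], [0.5, -160, -8, 0, 0.08], [0.5, -200, -10, 0, 0.1], [0.5, -240, -12, 0, 0.12], [0.5, -280, -14, 0, 0.14], [0.5, -320, -16, 0, 0.16], [0.5, -360, -18, 0, 0.176], [0.5, -400, -20, 0, 0.176]])

```text
time: 15.43
ee_pos: [0.573, -0.1621, 0.1903]
tool_rot: [-0.003, 0.738, 0.675, 0.006]
ft_force: [1.2, -0.1, -0.9]
finger_gap: 0.0428
grip_force: 0.0
```

send_rows(moves=[[0.5, -30, -1, 0, 0], [0.5, -60, -3, 0, 0], [0.5, -85, -4, 10, 0], [0.5, -85, -4, 30, 0], [0.5, -85, -4, 38, 0], [0.5, -85, -4, 38, 0]])

```text
time: 15.93
ee_pos: [0.5612, -0.243, 0.1493]
tool_rot: [-0.005, 0.738, 0.675, 0.005]
ft_force: [-0.2, 0.0, -0.3]
finger_gap: 0.0428
grip_force: 0.0
```

```bash
python3 -c "
from h import *
go([.577,-.246,.16],-.09)
snap('wrist','w6.png')"
```

```text
shift [ -1.5  16.  -10.7] spin 0.0006692213084473764 yang -0.089 pos [ 0.5612 -0.243   0.1493] q [-0.21  0.83  1.03  1.76 -0.82  1.06  1.03] F [-0.2  0.  -0.3] gap 0.04278971607454716 0.0 t 15.9333
```

View pics/w6.png

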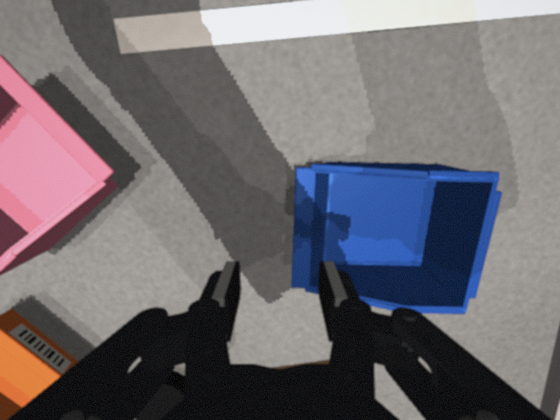

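The wrist view shows the right bin's lip edge running from (296,168) to (293,288).

```bash
python3 -c "
from h import *
A=wray((296,168),.048);B=wray((293,288),.048);d=A-B;print(A,B,np.linalg.norm(d));y=np.arctan2(-d[0],d[1]);print(y)
m=(A+B)/2;u=np.array([np.cos(y),np.sin(y),0]);T=m+.009*u;T[2]=.0588;go(T,y)
"
```

```text
[ 0.5792552  -0.19646559  0.048     ] [ 0.56920718 -0.30064767  0.048     ] 0.10466551183496177
-0.09614939135580841
shift [-5.9 21.7 91.6] spin 0.0077645221675135545 yang -0.088 pos [ 0.5619 -0.2429  0.1505] q [-0.21  0.83  1.03  1.75 -0.82  1.06  1.03] F [-0.2 -0.   0.2] gap 0.04247404572506964 0.0 t 15.9833
```

send_rows(moves=[[0.5, -6, 21, 30, 0], [0.5, -6, 21, 60, 0], [0.5, -6, 21, 80, 0], [0.5, -6, 21, 90, 0], [0.5, -6, 21, 91, 0], [0.4, -6, 21, 91, 0], [0.35, -6, 21, 91, 0], [0.3, -6, 21, 91, 0], [0.28, -6, 21, 91, 0], [0.26, -6, 21, 91, 0]])

```text
time: 16.82
ee_pos: [0.583, -0.251, 0.0613]
tool_rot: [-0.002, 0.738, 0.675, 0.006]
ft_force: [-1.4, 0.5, -0.3]
finger_gap: 0.0226
grip_force: 0.0
```

send_rows(moves=[[0.25, 0, 0, 0, 0], [0.24, 0, 0, 0, 0], [0.23, 0, 0, 0, 0], [0.22, 0, 0, 0, 0], [0.21, 0, 0, 0, 0]])

```text
time: 17.23
ee_pos: [0.5826, -0.2511, 0.0605]
tool_rot: [-0.003, 0.738, 0.675, 0.006]
ft_force: [-2.9, -0.0, 2.8]
finger_gap: 0.0182
grip_force: 13.6
```

send_rows(moves=[[0.205, 0, 1, -3, 0], [0.205, 0, 2, -7, 0], [0.205, 0, 4, -10, 0], [0.205, 0, 5, -14, 0], [0.2, 0, 6, -17, 0], [0.195, 0, 8, -21, 0], [0.195, 0, 9, -24, 0], [0.195, 0, 11, -27, 0], [0.185, 0, 13, -31, 0], [0.185, 0, 15, -34, 0]])

```text
time: 18.07
ee_pos: [0.5978, -0.2527, 0.0948]
tool_rot: [-0.003, 0.738, 0.675, 0.006]
ft_force: [-0.3, -0.6, -0.1]
finger_gap: 0.0159
grip_force: 4.9
```

send_rows(moves=[[0.185, 0, 3, -4, 0], [0.18, 0, 6, -8, 0], [0.18, 0, 8, -12, 0], [0.175, 0, 12, -16, 0], [0.175, 0, 15, -20, 0], [0.17, 0, 18, -23, 0], [0.17, 0, 22, -27, 0], [0.17, 0, 26, -30, 0], [0.17, 0, 30, -33, 0], [0.17, 0, 33, -36, 0]])

```text
time: 18.9
ee_pos: [0.6308, -0.2561, 0.1309]
tool_rot: [-0.003, 0.738, 0.675, 0.006]
ft_force: [0.2, -0.5, -1.1]
finger_gap: 0.0153
grip_force: 3.8
```

```bash
python3 -c "
from h import *
fit([.709,-.259,0.0,.6,-.09],cams=('scene',))
"
```

```text
fit foot [ 7.156e-01 -2.615e-01  5.000e-04] deg 34.3 yaw -0.066 cost 0.079
```

Same behaviour here. On to about 57°, then hold for 0.4 s.

send_rows(moves=[[0.17, 0, 4, -3, 0], [0.17, 0, 8, -6, 0], [0.17, 0, 12, -8, 0], [0.165, 0, 17, -11, 0], [0.165, 0, 21, -13, 0], [0.165, 0, 25, -15, 0], [0.165, 0, 30, -17, 0], [0.165, 0, 34, -19, 0], [0.165, 0, 39, -21, 0], [0.165, 0, 44, -22, 0]])

```text
time: 19.78
ee_pos: [0.6746, -0.2603, 0.153]
tool_rot: [-0.003, 0.738, 0.675, 0.006]
ft_force: [-1.2, -0.4, 0.4]
finger_gap: 0.0141
grip_force: 0.2
```

send_rows(moves=[[0.16, 0, 3, -1, 0], [0.16, 0, 6, -2, 0], [0.16, 0, 6, -2, 0], [0.16, 0, 6, -2, 0], [0.16, 0, 6, -2, 0], [0.16, 0, 6, -2, 0]])

```text
time: 20.28
ee_pos: [0.6798, -0.2607, 0.1546]
tool_rot: [-0.003, 0.738, 0.675, 0.006]
ft_force: [0.3, 0.0, 0.4]
finger_gap: 0.0138
grip_force: 0.1
```

```bash
python3 -c "
from h import *
fit([.712,-.259,0.0,.9,-.09],cams=('scene',))
"
```

```text
fit foot [ 0.7171 -0.2588  0.0012] deg 54.8 yaw -0.074 cost 0.081
```

Tipped to about 55° and held. Easing down.

send_rows(moves=[[0.165, 0, -6, 2, 0], [0.165, 0, -10, 3, 0], [0.165, 0, -14, 5, 0], [0.165, 0, -19, 7, 0], [0.165, 0, -23, 9, 0], [0.165, 0, -28, 11, 0], [0.17, 0, -33, 14, 0], [0.17, 0, -37, 16, 0], [0.17, 0, -42, 19, 0], [0.17, 0, -50, 24, 0]])

```text
time: 21.17
ee_pos: [0.6305, -0.256, 0.1305]
tool_rot: [-0.002, 0.738, 0.675, 0.006]
ft_force: [1.3, -0.3, -1.0]
finger_gap: 0.0145
grip_force: 4.9
```

send_rows(moves=[[0.17, 0, -4, 3, 0], [0.17, 0, -8, 6, 0], [0.17, 0, -11, 9, 0], [0.175, 0, -15, 13, 0], [0.175, 0, -18, 16, 0], [0.18, 0, -21, 20, 0], [0.18, 0, -24, 24, 0], [0.185, 0, -27, 28, 0], [0.185, 0, -30, 32, 0], [0.19, 0, -33, 36, 0]])

```text
time: 22.0
ee_pos: [0.5974, -0.2525, 0.0938]
tool_rot: [-0.003, 0.738, 0.675, 0.006]
ft_force: [-0.4, 0.2, -0.7]
finger_gap: 0.0162
grip_force: 1.4
```

send_rows(moves=[[0.19, 0, -2, 3, 0], [0.19, 0, -4, 7, 0], [0.195, 0, -6, 10, 0], [0.195, 0, -7, 13, 0], [0.2, 0, -9, 17, 0], [0.205, 0, -11, 20, 0], [0.205, 0, -12, 23, 0], [0.205, 0, -13, 26, 0], [0.21, 0, -14, 29, 0], [0.215, 0, -15, 32, 0]])

```text
time: 22.83
ee_pos: [0.5831, -0.2509, 0.0621]
tool_rot: [-0.003, 0.738, 0.675, 0.006]
ft_force: [1.6, 0.6, 2.7]
finger_gap: 0.0182
grip_force: 1.2
```

```bash
python3 -c "
from h import *
go([.5826,-.2511,.0605],-.09)
fit([.712,-.259,0.0,.1,-.09],cams=('scene',))
"
```

```text
shift [-0.2 -0.5  1.6] spin 0.0011132307619825532 yang -0.089 pos [ 0.5831 -0.2509  0.0621] q [-0.15  0.94  0.93  1.76 -0.94  0.95  1.1 ] F [1.6 0.6 2.7] gap 0.018201022893558502 1.1645395787490997 t 22.8333
fit foot [ 0.7125 -0.2635  0.0014] deg -4.0 yaw -0.023 cost 0.073
```

send_rows(moves=[[0.215, 0, 0, 1, 0], [0.22, 0, 0, 2, 0], [0.25, 0, 0, 2, 0], [0.32, 0, 0, 1, 0], [0.4, 0, 0, 0, 0], [0.5, 0, 0, -12, 0], [0.5, 0, 0, -45, 0], [0.5, 0, 0, -80, 0], [0.5, 0, 0, -115, 0], [0.5, 0, 0, -145, 0]])

```text
time: 23.72
ee_pos: [0.5818, -0.2532, 0.2106]
tool_rot: [-0.002, 0.738, 0.675, 0.006]
ft_force: [0.6, 0.6, -0.2]
finger_gap: 0.0427
grip_force: 0.0
```

```bash
python3 -c "
from h import *
go([.634,.335,.2],.09)
fit([.712,-.259,0.0,.0,-.09])
fit([.69,.246,0.0,.0,.09])
"
```

```text
shift [590.4  -0.9  17.2] spin -0.17996273293620035 yang -0.09 pos [ 0.5818 -0.2532  0.2106] q [-0.21  0.79  1.08  1.63 -0.76  1.19  0.95] F [ 0.6  0.6 -0.2] gap 0.04270598694093202 0.0 t 23.7167
fit foot [ 0.7142 -0.2598  0.0051] deg -4.3 yaw -0.061 cost 0.842
fit foot [0.6937 0.2481 0.0109] deg -1.8 yaw 0.107 cost 0.752
```

Both bins are flat and in place. I'm moving over to the left side of the stamped bin.

send_rows(moves=[[0.7, 40, 0, -1, -0.02], [0.7, 80, 0, -2, -0.04], [0.7, 120, 0, -3, -0.06], [0.7, 160, 0, -3, -0.08], [0.7, 200, 0, -3, -0.1], [0.7, 240, 0, -3, -0.12], [0.7, 280, 0, -3, -0.14], [0.7, 320, 0, -3, -0.16], [0.7, 360, 0, -3, -0.18], [0.7, 400, 0, -3, -0.18]])

```text
time: 24.75
ee_pos: [0.6168, 0.148, 0.2142]
tool_rot: [-0.003, 0.674, 0.739, 0.005]
ft_force: [1.1, -0.7, -0.2]
finger_gap: 0.0598
grip_force: 0.0
```

```bash
python3 -c "
from h import *
go([.634,.335,.2],.09)"
```

```text
shift [184.5  34.3  16.4] spin 0.0021778285868840896 yang 0.092 pos [0.6168 0.148  0.2142] q [-0.88  0.81  1.13  1.63 -0.79  1.22  0.52] F [ 1.1 -0.7 -0.2] gap 0.05978999883788036 0.0 t 24.75
```

send_rows(moves=[[0.7, 40, 7, 0, 0], [0.7, 80, 14, 0, 0], [0.7, 120, 21, 0, 0], [0.7, 155, 28, 0, 0], [0.7, 184, 34, 0, 0], [0.7, 184, 34, 40, 0], [0.7, 184, 34, 80, 0], [0.7, 184, 34, 120, 0], [0.7, 184, 34, 150, 0], [0.7, 184, 34, 165, 0]])

```text
time: 25.58
ee_pos: [0.6326, 0.3337, 0.0466]
tool_rot: [-0.004, 0.674, 0.738, 0.003]
ft_force: [-0.0, 0.2, -0.4]
finger_gap: 0.0594
grip_force: 0.0
```

```bash
python3 -c "
from h import *
go([.639,.241,.042],.09)
snap('wrist','w8.png')"
```

```text
shift [-92.9  -2.    3.7] spin 0.000673069865930298 yang 0.091 pos [0.6326 0.3337 0.0466] q [-1.01  1.08  0.99  1.54 -1.    1.09  0.33] F [-0.   0.2 -0.4] gap 0.05944514360215196 0.0 t 25.5833
```

View pics/w8.png

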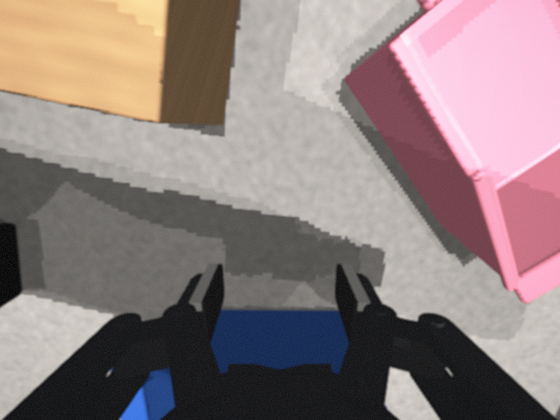

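The fingers straddle the bin's left side, clear of the carton and the pink bin. I'm pushing gently.

send_rows(moves=[[0.7, -10, 0, 0, 0], [0.7, -18, 0, 0, 0], [0.7, -24, 0, 0, 0], [0.7, -29, 0, 0, 0], [0.7, -35, 0, 0, 0], [0.7, -43, 0, 0, 0], [0.7, -53, 0, 0, 0], [0.7, -64, 0, 0, 0], [0.7, -76, 0, 0, 0], [0.7, -88, 0, 0, 0]])

```text
time: 26.47
ee_pos: [0.6449, 0.248, 0.0539]
tool_rot: [-0.003, 0.673, 0.739, 0.009]
ft_force: [-1.1, 7.5, 10.1]
finger_gap: 0.06
grip_force: 3.4
```

```bash
python3 -c "
from h import *
go([.639,.0745,.045],.09)
fit([.69,.19,0.0,.0,.09])
"
```

```text
shift [-172.3  -22.     6. ] spin 0.0030426782480734715 yang 0.093 pos [0.6449 0.248  0.0539] q [-0.91  1.04  0.99  1.62 -1.    1.05  0.48] F [-1.1  7.5 10.1] gap 0.05997515366270183 3.427959233522415 t 26.4667
fit foot [0.7062 0.1849 0.0076] deg -10.1 yaw 0.065 cost 0.499
```

There's an unexpected upward force of 10 N. I'll back off, rise and recheck.

send_rows(moves=[[0.7, 4, 0, 0, 0], [0.7, 10, 0, 0, 0], [0.7, 16, 0, 0, 0], [0.7, 16, 0, -10, 0], [0.7, 16, 0, -16, 0], [0.7, 16, 0, -16, 0]])

```text
time: 27.07
ee_pos: [0.6429, 0.2621, 0.0697]
tool_rot: [-0.002, 0.674, 0.739, 0.007]
ft_force: [-0.4, -0.2, 1.0]
finger_gap: 0.0601
grip_force: 0.0
```

```bash
python3 -c "
from h import *
go([.639,.0745,.045],.09)
ims={n:manip.camera(n) for n in('top','scene')}
fit([.70,.19,0.0,.0,.09],cams=('scene',),ims=ims)
cv2.imwrite('pics/s9.png',np.hstack([cv2.resize(ims['scene'][190:320,230:370],(430,400)),cv2.resize(ims['top'][140:230,150:230],(356,400))])[:,:,::-1])
"
```

```text
shift [-186.8  -21.2   22.4] spin 0.001442063842929997 yang 0.091 pos [0.6429 0.2621 0.0697] q [-0.94  1.03  1.01  1.6  -0.98  1.08  0.44] F [-0.4 -0.2  1. ] gap 0.060081685862218695 0.0 t 27.0667
fit foot [0.7003 0.1843 0.0072] deg -17.6 yaw 0.256 cost 0.303
```

send_rows(moves=[[0.7, -8, 0, 0, 0], [0.7, -13, 0, 0, 0], [0.7, -18, 0, 0, 0], [0.7, -25, 0, 0, 0], [0.7, -33, 0, 0, 0], [0.7, -42, 0, 0, 0], [0.7, -52, 0, 0, 0], [0.7, -62, 0, 0, 0]])

```text
time: 27.83
ee_pos: [0.6478, 0.1994, 0.0672]
tool_rot: [-0.002, 0.674, 0.738, 0.006]
ft_force: [-0.0, 2.2, 1.5]
finger_gap: 0.0591
grip_force: 1.3
```

```bash
python3 -c "
from h import *
go([.639,.0745,.07],.09)
fit([.70,.14,0.0,.0,.09],cams=('scene',))
"
```

```text
shift [-123.5  -20.1   -4.4] spin 0.0008712081824082674 yang 0.091 pos [0.6478 0.1994 0.0672] q [-0.85  1.01  0.99  1.64 -0.97  1.05  0.55] F [-0.   2.2  1.5] gap 0.059065534904888244 1.2768953293561935 t 27.8333
fit foot [0.7041 0.1363 0.0088] deg -22.9 yaw 0.201 cost 0.125
```

Clean push now, at about 2 N. Continuing.

send_rows(moves=[[0.7, -11, 0, -1, 0], [0.7, -23, 0, -2, 0], [0.7, -35, 0, -2, 0], [0.7, -47, 0, -2, 0], [0.7, -59, 0, -2, 0], [0.7, -71, 0, -2, 0], [0.7, -83, 0, -2, 0], [0.7, -95, 0, -2, 0], [0.7, -106, 0, -2, 0], [0.7, -114, 0, -2, 0]])

```text
time: 28.72
ee_pos: [0.6581, 0.0849, 0.0678]
tool_rot: [-0.002, 0.675, 0.738, 0.006]
ft_force: [0.8, 1.0, 0.2]
finger_gap: 0.0599
grip_force: 0.5
```

send_rows(moves=[[0.7, -4, 0, 0, 0], [0.7, -7, 0, 0, 0], [0.7, -7, 0, 0, 0], [0.7, 10, 0, 0, 0], [0.7, 35, 0, 0, 0], [0.7, 60, 0, 0, 0], [0.7, 60, 0, -40, 0], [0.7, 60, 0, -80, 0], [0.7, 60, 0, -120, 0], [0.7, 90, 0, -150, 0]])

```text
time: 29.55
ee_pos: [0.6501, 0.1677, 0.2227]
tool_rot: [0.0, 0.677, 0.736, 0.006]
ft_force: [0.6, -1.3, 0.1]
finger_gap: 0.0597
grip_force: 0.0
```

send_rows(moves=[[0.7, 40, 0, -10, 0], [0.7, 80, 0, -20, 0], [0.7, 120, 0, -20, 0], [0.7, 160, 0, -20, 0], [0.7, 160, 0, -20, 0]])

```text
time: 29.97
ee_pos: [0.6321, 0.3449, 0.2386]
tool_rot: [-0.004, 0.669, 0.743, 0.007]
ft_force: [-0.7, 1.3, -0.4]
finger_gap: 0.06
grip_force: 0.0
```

```bash
python3 -c "
from h import *
go([.639,.0745,.07],.09)
ims={n:manip.camera(n) for n in('top','scene')}
cv2.imwrite('pics/top9.png',ims['top'][:,:,::-1])
fit([.70,.02,0.0,.0,.09],ims=ims)
fit([.712,-.26,0.0,.0,-.09],ims=ims)
"
```

```text
shift [-272.2  -22.1  164.3] spin 0.01466239464058594 yang 0.105 pos [0.6321 0.3449 0.2386] q [-1.04  0.91  1.14  1.35 -0.83  1.38  0.19] F [-0.7  1.3 -0.4] gap 0.06001086681813 0.0 t 29.9667
fit foot [0.714  0.0221 0.0091] deg -3.5 yaw 0.106 cost 0.122
fit foot [ 0.7147 -0.2602  0.0042] deg -0.7 yaw -0.091 cost 0.1
```

View pics/top9.png

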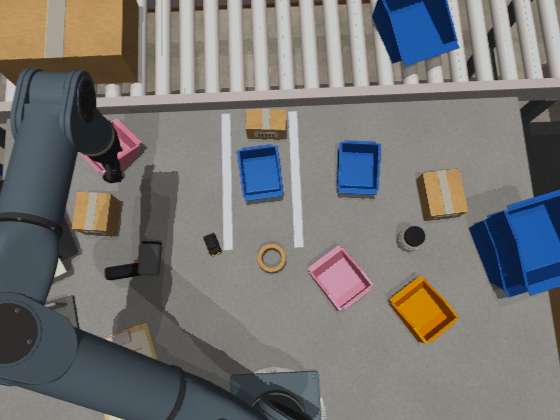

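The stamped bin stands in the lane at (260,173), about 10 mm off centre. The other bin is in place at (359,168), everything else looks undisturbed, and the gripper is clear.

```bash
python3 -c "
from workcell import manip
print(manip.job_done())"
```

```text
the job is handed in; nothing more can be done
None
```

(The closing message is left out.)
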